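# Fit a ceramic lamp tower on its peg base and try the switch

### The job

Take the square ceramic lamp tower off its sloping wooden rest and seat it upright on the lamp base, with the scooped side of its rim away from the push button, lowering it gently until it sits fully home over both pegs, flush on the base. Let go of it, then push the button on the board all the way down and let it come up again. Do not disturb the bowl, the mug or the vase.

Things in the scene. Friction and masses are not known exactly. Their poses are not given: they have to be found in the camera images.
- tower: Loose open square ceramic tower, 54 x 54 mm, 115 mm tall, walls 6 mm, about 0.4 kg. Origin: centre of underside, z along its axis to the rim; starts leaning 26 deg on the rest. +x wall: scoop in the rim and flower relief (3 mm proud); +y and -y walls plain, for gripping. Through holes in its foot (18 mm thick): 15 mm diameter at y +13, 10 mm at y -13 mm.
- scoop (a point): Middle of the bottom edge of the scoop (30 mm wide, 30 mm deep) in the tower's rim: at x +24, y 0, z 85 mm in the tower's frame.
- seat (a point): Centre of the flat top of the white square lamp base (90 x 90 mm, top 36 mm above the bench). z up, +x away from the push button. Upright steel pegs with tapered tips, 13 mm high: 12 mm diameter at y +13, 7 mm at y -13 mm (x 0). When home, the tower's origin is here and its axes are parallel to these.
- rest: Fixed sloping wooden rest, foot 170 x 110 mm. Origin: on the bench below the tower's underside centre (58 mm up at the start); the tower leans to -x. Its floor is tilted 26 deg; the back board reaches 68 mm up the tower's -x wall, side lips (6 mm thick) 24 mm up its y walls.
- switch (a joint): Push button travel in m: 0 up, 0.006 fully down; it springs back. About 5 N.
- switch_top (a point): Centre of the top of the round metal push button (30 mm diameter in a black 46 mm collar), on the board 130 mm to the -x side of the seat; its top is about 34 mm above the bench and is pressed straight down.
- bowl: Bystander: white ceramic bowl, 90 mm across, 45 mm tall. Origin: centre of the underside, z up.
- mug: Bystander: blue ceramic mug, 72 mm across, 80 mm tall. Origin: centre of the underside, z up.
- vase: Bystander: small pinkish round vase, 72 mm across, 90 mm tall. Origin: centre of the underside, z up.
- lampbase: Fixed plywood board (230 x 130 x 12 mm) with the white lamp base, pegs and push button. Origin: at bench height straight below seat, axes parallel to it.
Things that resemble listed ones, but are neither listed nor needed, are in the scene too. What is shaped like the tower but orange or yellow is not meant.

How it is judged:
On the way, in this order (a step that is already met when the one before it is completed fails the run):
1. the tower stands fully home on the pegs, the right way round, and is let go (horizontal distance between tower and seat below 0.004 m and z of tower in the frame of seat below 0.003 m and x of scoop in the frame of seat above 0.015 m and angle between the x axis of tower and the x axis of seat, either way round below 0.15 rad and angle between tower's own z axis and vertical below 0.05 rad and contact force between the fingers and tower below 0.1 N), for 0.2 s.
2. the push button is pressed down, with the tower home (value of joint switch above 0.0045 m and z of tower in the frame of seat below 0.003 m and horizontal distance between tower and seat below 0.004 m), for 0.05 s.
At the end, for the whole second after the job is handed in: The tower stands upright (within 0.05 rad) and at rest on the lamp base, its underside within 3 mm of the base's top and within 4 mm of its centre, turned within 0.15 rad with the scoop away from the push button, and the button is up again (horizontal distance between tower and seat below 0.004 m and z of tower in the frame of seat below 0.003 m and x of scoop in the frame of seat above 0.015 m and angle between the x axis of tower and the x axis of seat, either way round below 0.15 rad and angle between tower's own z axis and vertical below 0.05 rad and linear speed of tower below 0.02 m/s and value of joint switch below 0.002 m); the robot touches nothing.
It fails at once if the bowl, the mug or the vase is moved more than 30 mm (distance of any of bowl, mug, vase from where it was at the start of the episode above 0.03 m).
It fails at once if the bowl, the mug or the vase is tipped over (angle between any of bowl, mug, vase's own z axis and vertical above 0.4 rad).
It fails at once if the tower is pressed or slammed onto the lamp base with more than 60 N (contact force between tower and lampbase above 60 N).
It fails at once if the tower is dropped: it comes down onto the base (last 20 mm) faster than 0.3 m/s (horizontal distance between tower and seat below 0.03 m and z of tower in the frame of seat below 0.02 m and linear speed of tower above 0.3 m/s).
It also fails if it takes over 50 s, if anything falls off the work surface, if the arm or the gripper's body presses on something with over 40 N, if the wrist force passes 120 N, or if a joint passes its speed limit or range.

### The arm

A 6-joint arm with a two-finger parallel gripper is mounted at the origin on the work surface. World frame = base frame: x ahead of the robot, y to its left, z up, the work surface at z = 0. Lengths are in m, angles in rad, forces in N, time in s.
With the tool pointing down it reaches from about 0.35 to 0.85 m from the base axis. Payload 8.1 kg.
Tool frame: the origin (TCP) lies at the very end of the fingers, on their centre line; the grasp point (between the pads) lies 19 mm behind it; z points along the fingers, y is the line along which they close (so a half turn about z gives the same grasp; the last joint's range is limited). The gripper opens to 93 mm and grips with 3 to 60 N. Pads are 15 mm wide; open, the fingers measure 128 mm over their backs; the gripper's body (75 mm by 188 mm) begins 65 mm behind the grasp point.
Start: joints at [-0.085, 0.13, 1.488, -0, 1.523, -0.085], TCP at [0.6, 0, 0.219] pointing down, gripper open.
Joint ranges: [-2.96, 2.96], [-0.89, 2.26], [0.02, 2.5], [-1.34, 4.48], [0, 2.73], [-2.66, 2.66]. Speed limits (rad/s): [2.39, 2.39, 2.79, 3.14, 3.14, 3.14].

### API

Orientations are given as a rotation vector (axis times angle).
In Python, from plant import robot, imaging gives the robot as it stands.
- The arm moves only by the tool jog_arm, never from a script. Its argument "rows" is a list of rows, each a list of 2 entries, a list of its own where there are three numbers: the shift along the tool's x, y, z each as a share of 0.2 m, from -1 to 1, then the turn, a rotation vector about the tool's x, y, z each as a share of pi/2 rad, from -1 to 1. A call has 1 to 5 rows; each row is the pose to reach, as a shift and turn from the pose commanded when the call began, along the tool's axes at that moment; what a row does not reach only later rows make up. A row lasts 1/10 s, in which the tool goes at most 50 mm and 8.59 degrees, less where a joint would pass 70% of its speed; a pose out of reach is approached as far as the arm can. A call with a number of a shift or a turn outside -1 to 1 is refused whole. A call with a gripper value outside its range is refused whole. "hand" is the closure, from -1 (fully open) to 1 (shut), set as the call begins (left out, the last holds). The fingers move at their own pace and stop on an object; "squeeze" is the grip in N (left out, the last holds). Time passes only in rows, so rows that repeat a pose let the fingers close. It gives the time, the measured TCP pose, the force, the opening and the grip force at its end, in the units of the state.
- robot.read_state(): the state, without advancing time (a new reading comes with each control period).
- imaging.read_camera(name): name is "scene" or "side" or "wrist"; returns a dict with "frame" (480x640x3 uint8, red, green, blue), "vertical_fov" (degrees; the focal length in pixels is half the picture's height over the tangent of half this angle, whatever the lens; pixels are square), "cx", "cy" (the principal point, pixels), "R" (3x3) and "t" (3): a world point X has camera coordinates R X + t. Camera axes: x right, y down, z forward; pixel columns grow to the right and rows downward; lengths in m; the calibration is good to about 2 mm. A picture is of the moment at which its call begins. There is no depth.
- robot.close_job(): hands the job in; it is judged then, once.
The state is a dict: "t": time; "q": joint angles; "dq": joint speeds; "joint_torque": joint torques, N m; "tool_pos": TCP position; "orientation": TCP orientation; "force": force on the tool from outside, world axes, zero at the start; "wrist_torque": the same for the moment, N m; "opening": finger opening in m; "gripper_force": force on a finger pad.
Only numpy, scipy, OpenCV 4.12 (cv2) and the standard library are available. Lean on these libraries where they do the work, as an engineer would, in place of code of your own. Each camera call takes 0.05 s, during which the arm holds its last target. There are 200 camera calls.

## Working session

There is one attempt and no reset: what is moved stays moved. The work goes in short steps, Python scripts to look and compute and a tool call to move; the robot and the scene stay as the last step left them, time stands still between calls to the robot, and variables do not carry over. Pictures are saved under pics/ and viewed, at most 12 in all, crops included, and the job is handed in when it is done.

Besides the shell and the picture viewer there is one more tool, called as name(argument=value, ...) on one line, values as JSON. jog_arm: Moves the arm, as the interface text tells. Its arguments: {"type":"object","properties":{"rows":{"type":"array"},"hand":{"type":"number"},"squeeze":{"type":"number"}},"required":["rows"]}

```bash
mkdir -p pics
python3 - <<'E'
from plant import robot, imaging
import cv2,pickle
s=robot.read_state();print(s)
d={}
for n in("scene","side","wrist"):
    c=imaging.read_camera(n);d[n]=c;cv2.imwrite(f"pics/{n}0.png",c["frame"][...,::-1]);print(n,c["vertical_fov"],c["cx"],c["cy"],(-c["R"].T@c["t"]).round(3),c["R"].round(2).tolist())
pickle.dump(d,open("c0.pkl","wb"))
E
```

```text
{'t': 0.0, 'q': array([-8.53950573e-02,  1.31158603e-01,  1.48927216e+00, -4.97047543e-06,
        1.52297037e+00, -8.54119898e-02]), 'dq': array([ 1.62342823e-03,  9.83601340e-04, -1.15647965e-03, -1.75111266e-03,
        1.22171526e-03,  8.61675334e-05]), 'joint_torque': array([-1.61290725e-03, -5.59853125e+01, -4.91755986e+01,  7.67333270e-02,
        3.59135563e-02, -2.97389461e-04]), 'tool_pos': array([5.99441984e-01, 7.11950040e-05, 2.17592872e-01]), 'orientation': array([-2.22044621e+00, -2.22048434e+00,  1.83521271e-03]), 'force': array([ 0.78008937, -0.05627911,  0.74839984]), 'wrist_torque': array([0.01165097, 0.01181131, 0.02551442]), 'gripper_force': 0.0, 'opening': 0.09300074871000648}
scene 45.71004852329055 320.08214070906104 240.58375209085239 [1.295 0.997 1.244] [[-0.84, 0.55, 0.0], [0.38, 0.58, -0.72], [-0.4, -0.6, -0.7]]
side 48.01874054879183 311.3283621354555 233.7487439259362 [-0.149 -0.772  0.751] [[0.71, -0.7, 0.02], [-0.33, -0.36, -0.87], [0.62, 0.61, -0.49]]
wrist 62.870873513017315 320.88254968401816 239.2982834901382 [0.6   0.077 0.385] [[1.0, -0.0, -0.0], [-0.0, -0.96, 0.28], [-0.0, -0.28, -0.96]]
```

View pics/scene0.png

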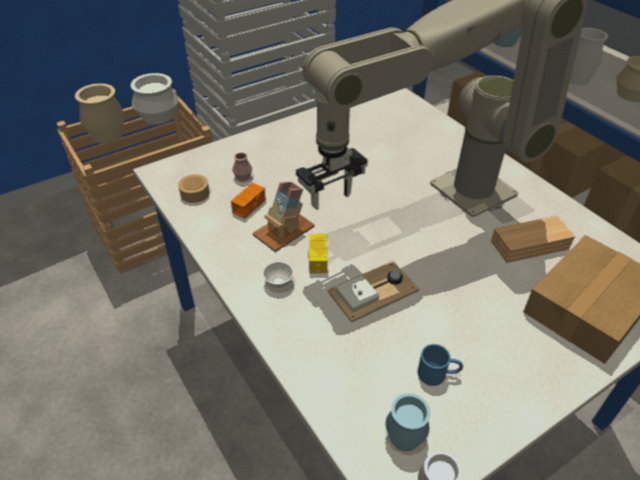

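View pics/side0.png

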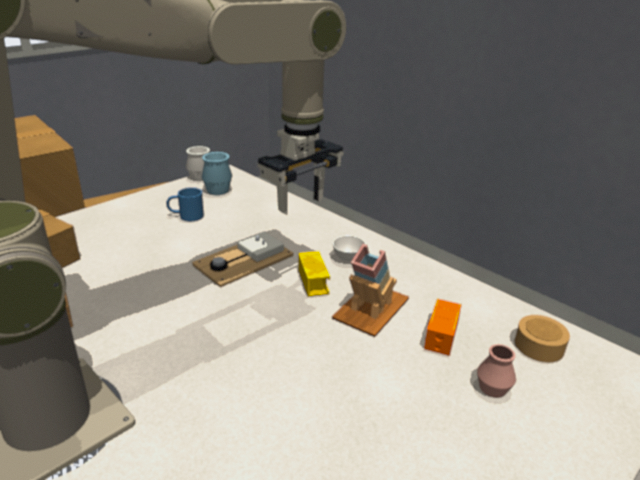

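The scene view shows the tower on its rest near pixel (287,210), the lamp base near (357,292) and the button near (395,276). In the side view the same things are near (370,275), (262,247) and (219,263). Next I'll zoom in on both.

Run:
```python
import pickle,cv2,numpy as np
d=pickle.load(open("c0.pkl","rb"))
def crop(n,x,y,w=100,h=75):
    im=cv2.resize(d[n]["frame"][y:y+h,x:x+w,::-1],(400,300),interpolation=cv2.INTER_CUBIC)
    for k in range(0,w,10): cv2.putText(im,str(x+k),(k*400//w,8),0,.3,(0,0,255),1) if k%20==0 else 0; cv2.line(im,(k*400//w,10),(k*400//w,14),(0,0,255),1)
    for k in range(0,h,10): cv2.putText(im,str(y+k),(0,k*300//h+4),0,.3,(0,0,255),1)
    return im
m=np.vstack([np.hstack([crop("scene",238,175),crop("scene",324,248)]),np.hstack([crop("side",325,240,100,75)[:, :],crop("side",190,225,108,81)])])
cv2.imwrite("pics/m0.png",m)
```

```text
(no output)
```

View pics/m0.png

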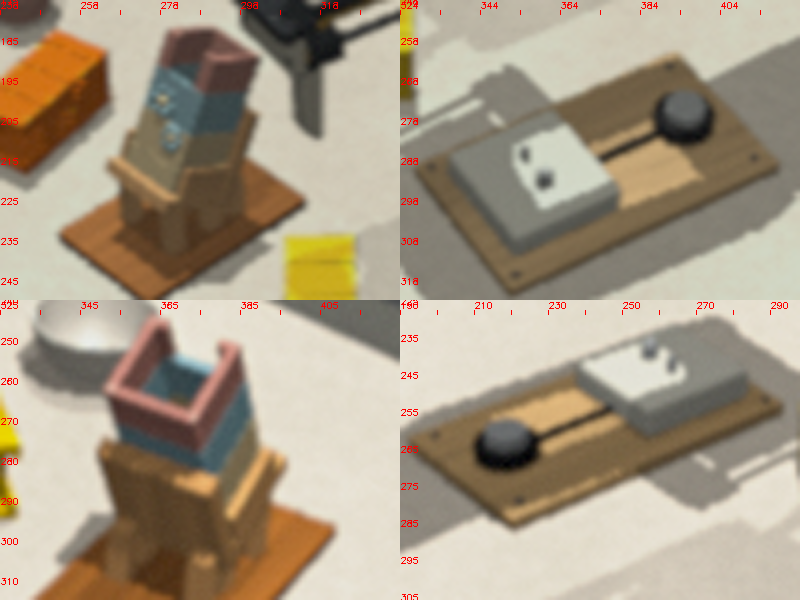

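View pics/wrist0.png

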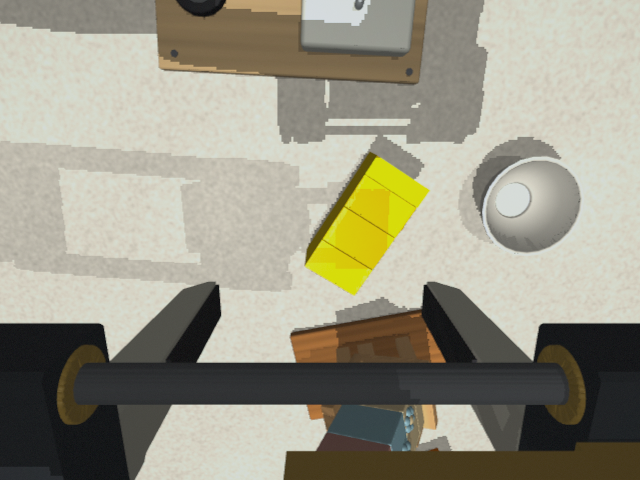

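The crops give the base's white top corners at scene (336.5,287), (353,309), (378.5,295.5) and (362,277), with the thick peg at (360,291) and the thin peg at (354.5,285.5). The tower's rim corners in side are at (352,262), (374,270), (385,251) and (366,245). In the wrist view the flower relief faces world +x. I'll triangulate these points.

```bash
cat > h.py <<'E'
import numpy as np,pickle,cv2
from scipy.spatial.transform import Rotation as Ro
def K(c): 
    f=240/np.tan(np.radians(c["vertical_fov"])/2); return np.array([[f,0,c["cx"]],[0,f,c["cy"]],[0,0,1]])
def P(c): return K(c)@np.c_[c["R"],c["t"]]
def tri(a,pa,b,pb):
    X=cv2.triangulatePoints(P(a),P(b),np.array(pa,float).reshape(2,1),np.array(pb,float).reshape(2,1))[:,0]; return X[:3]/X[3]
def plane(c,p,z):
    r=c["R"].T@np.linalg.inv(K(c))@[p[0],p[1],1]; o=-c["R"].T@c["t"]; return o+r*(z-o[2])/r[2]
def proj(c,X):
    q=P(c)@np.r_[X,1]; return q[:2]/q[2]
E
python3 - <<'E'
from h import *
np.set_printoptions(precision=4,suppress=True)
d=pickle.load(open("c0.pkl","rb"));A,B,W=d["scene"],d["side"],d["wrist"]
print("top corners tri",*[tri(A,a,B,b) for a,b in [((336.5,286.75),(283.7,243.9)),((352.7,308.7),(262.9,231.2)),((378.5,295.5),(238.6,241.7)),((362.2,277.2),(257.5,256))]],sep="\n")
print("scene plane",*[plane(A,a,.036) for a in [(336.5,286.75),(352.7,308.7),(378.5,295.5),(362.2,277.2)]],sep="\n")
print("thick",tri(A,(359.75,291),B,(257.5,238)),"thin",tri(A,(354.5,285.5),B,(263.7,241.2)),"btn",tri(A,(395.2,275),B,(219.2,261.4)))
print("rim -x+y",tri(A,(302.5,189.5),B,(351.75,262)),"-x-y",tri(A,(291,182),B,(374.25,270)),"+x-y",tri(A,(281.75,183),B,(385,251)))
print("foot",*[plane(A,a,.0) for a in [(253,233.75),(276.75,249.5),(314.25,225.5)]],plane(B,(408.75,297.5),0),sep="\n")
print("wrist board",*[plane(W,a,.012) for a in [(160,67),(417,82)]],plane(W,(174,53),.012),plane(W,(409,72),.012),"whitecorners",plane(W,(301,47),.036),plane(W,(411,51),.036))
print("foot w",plane(W,(292,333),0),plane(W,(425,309),0))
E
```

```text
top corners tri
[0.6725 0.1384 0.0337]
[0.6788 0.2279 0.033 ]
[0.5928 0.2281 0.0333]
[0.5878 0.1448 0.0287]
scene plane
[0.6735 0.1401 0.036 ]
[0.6813 0.2291 0.036 ]
[0.5941 0.23   0.036 ]
[0.5916 0.1503 0.036 ]
thick [0.6316 0.1943 0.0439] thin [0.6323 0.1701 0.0442] btn [0.5021 0.1898 0.0282]
rim -x+y [ 0.5966 -0.1595  0.1484] -x-y [ 0.6072 -0.2109  0.1481] +x-y [ 0.6487 -0.1996  0.1708]
foot
[ 0.7512 -0.2135  0.    ]
[ 0.7235 -0.1114  0.    ]
[ 0.5674 -0.1402  0.    ]
[ 0.7611 -0.2058  0.    ]
wrist board [0.4581 0.1278 0.012 ] [0.6848 0.1151 0.012 ] [0.4716 0.139  0.012 ] [0.6772 0.1233 0.012 ] whitecorners [0.5835 0.1393 0.036 ] [0.673  0.1362 0.036 ]
foot w [ 0.5674 -0.1402  0.    ] [ 0.7111 -0.1115  0.    ]
```

```bash
cat >> h.py <<'E'
np.set_printoptions(precision=4,suppress=True)
def frame(yaw,tilt):   # tower frame: yaw then lean to -x
    return Ro.from_euler("ZY",[yaw,-tilt],degrees=True).as_matrix()
FL=np.diag([1,-1,-1.])  # tool axes in tower axes
def jog(pos,Rt,s):
    R0=Ro.from_rotvec(s["orientation"]).as_matrix()
    print("shift",R0.T@(np.array(pos)-s["tool_pos"])/.2,"turn",Ro.from_matrix(R0.T@Rt).as_rotvec()/(np.pi/2))
E
python3 - <<'E'
from h import *
from plant import robot
T=frame(11.5,26); s=robot.read_state()
rim=np.array([.6258,-.180,.1605])
jog(rim+.05*T[:,2],T@FL,s)
E
```

```text
shift [-0.9222  0.0239  0.0618] turn [-0.1985  0.2425  0.8561]
```

jog_arm(rows=[[[-0.5, 0.02, -0.1], [-0.199, 0.243, 0.856]], [[-0.7, 0.02, -0.1], [-0.199, 0.243, 0.856]], [[-0.922, 0.02, -0.1], [-0.199, 0.243, 0.856]], [[-0.922, 0.02, 0], [-0.199, 0.243, 0.856]], [[-0.922, 0.024, 0.06], [-0.199, 0.243, 0.856]]], hand=-1)

```text
t: 0.65
tool_pos: [0.6042, -0.1895, 0.2058]
orientation: [-2.817, -1.278, -0.393]
force: [-0.8, 0.7, -0.9]
opening: 0.0928
gripper_force: 0.0
```

```bash
cat > go.py <<'E'
import sys
from h import *
from plant import robot
T=frame(11.5,26); s=robot.read_state(); print(s["t"],s["tool_pos"],s["force"])
jog(np.array([.6258,-.180,.1605])+.05*T[:,2],T@FL,s)
E
python3 go.py
```

```text
0.65 [ 0.6042 -0.1895  0.2058] [-0.8125  0.6935 -0.9439]
shift [ 0.019  -0.0167  0.0051] turn [-0.0913  0.1142  0.4016]
```

jog_arm(rows=[[[0.019, -0.017, 0], [-0.091, 0.114, 0.4]], [[0.019, -0.017, 0], [-0.091, 0.114, 0.4]], [[0.019, -0.017, 0], [-0.091, 0.114, 0.4]], [[0.019, -0.017, 0], [-0.091, 0.114, 0.4]], [[0.019, -0.017, 0], [-0.091, 0.114, 0.4]]])

```text
t: 1.15
tool_pos: [0.6038, -0.1792, 0.2064]
orientation: [-2.999, -0.313, -0.691]
force: [0.5, -0.1, -0.3]
opening: 0.0929
gripper_force: 0.0
```

```bash
python3 go.py
python3 - <<'E'
from h import *
from plant import imaging
c=imaging.read_camera("wrist");pickle.dump(c,open("w1.pkl","wb"));cv2.imwrite("pics/w1.png",c["frame"][...,::-1])
T=frame(11.5,26);rim=np.array([.6258,-.180,.1605])
for sx,sy in((-1,1),(-1,-1),(1,-1),(1,1)): print(sx,sy,proj(c,rim+T@[sx*.027,sy*.027,0]))
E
```

```text
1.15 [ 0.6038 -0.1792  0.2064] [ 0.4951 -0.088  -0.3449]
shift [-0.0046  0.0257  0.003 ] turn [-0.0032  0.0005  0.0037]
-1 1 [285.5268 307.0704]
-1 -1 [374.3731 307.5831]
1 -1 [378.3415 221.0178]
1 1 [283.5823 220.5299]
```

View pics/w1.png

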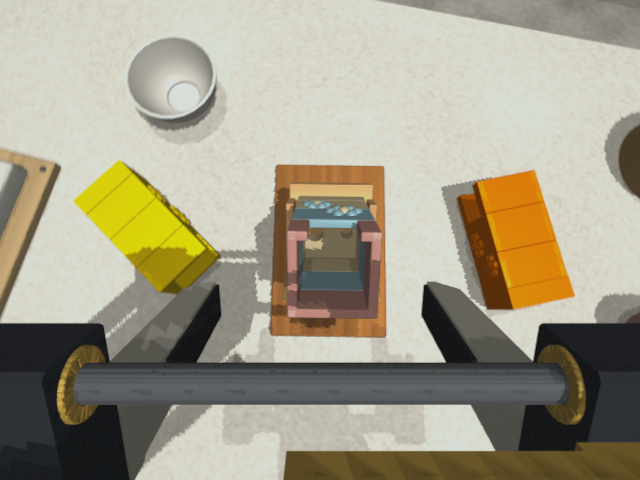

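The wrist view shows the tower's rim square, about columns 288-382 and rows 222-318, with the relief side up, and the rest's foot parallel to the image axes. I'll zoom in on the rim.

Run:
```python
from h import *
c=pickle.load(open("w1.pkl","rb"));im=c["frame"][180:335,260:400,::-1]
im=cv2.resize(im,None,fx=3.8,fy=3.8,interpolation=cv2.INTER_CUBIC)
for k in range(0,140,10): cv2.line(im,(int(k*3.8),0),(int(k*3.8),6 if k%50 else 14),(0,0,255),1); cv2.putText(im,str(260+k),(int(k*3.8),20),0,.3,(0,0,255)) if k%20==0 else 0
for k in range(0,155,10): cv2.putText(im,str(180+k),(0,int(k*3.8)+4),0,.35,(0,0,255))
cv2.imwrite("pics/w1z.png",im)
```

```text
(no output)
```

View pics/w1z.png

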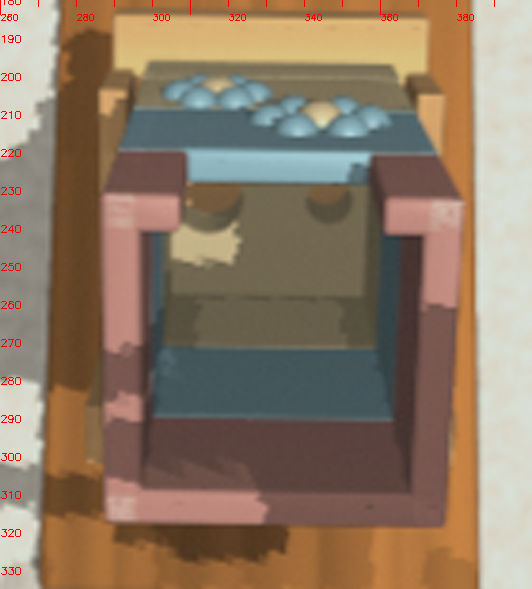

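```bash
cat > pnp.py <<'E'
from h import *
c=pickle.load(open("w1.pkl","rb"))
ob=np.array([[-27,27,115],[-27,-27,115],[27,-27,115],[27,27,115]])/1e3
im=np.array([[287.9,317.6],[377.1,318.4],[381.8,232.6],[287.1,230.8]])
ok,rv,tv=cv2.solvePnP(ob,im,K(c),None,flags=cv2.SOLVEPNP_IPPE)
Rc=cv2.Rodrigues(rv)[0]; Tw=c["R"].T@Rc; o=c["R"].T@(tv[:,0]-c["t"])
print(Ro.from_matrix(Tw).as_euler("ZYX",degrees=True),"origin",o,"rim",o+.115*Tw[:,2])
# fixed known orientation tilt 26
for yaw in(11.5,12,12.5):
    T=frame(yaw,26)
    # linear solve for the origin with orientation known
    A=[];b=[]
    for q,p in zip(ob,im):
        r=np.linalg.inv(K(c))@[*p,1]; x=c["R"]@T@q+c["t"]
        S=np.array([[0,-1,r[1]],[1,0,-r[0]]]); A.append(S@c["R"]); b.append(-S@x)
    A=np.vstack(A);b=np.hstack(b);o,res,*_=np.linalg.lstsq(A,b,rcond=None);print(yaw,o,res*1e6,o+.115*T[:,2])
E
python3 pnp.py
```

```text
[ 10.9622 -25.4866   0.1775] origin [ 0.6685 -0.1732  0.056 ] rim [ 0.62   -0.183   0.1598]
11.5 [ 0.6694 -0.173   0.0568] [0.5099] [ 0.62   -0.183   0.1602]
12 [ 0.6693 -0.1725  0.0569] [1.7025] [ 0.62   -0.183   0.1602]
12.5 [ 0.6692 -0.1721  0.0569] [3.6984] [ 0.62   -0.183   0.1603]
```

Run:
```python
from h import *
from plant import robot
T=frame(11.2,26); s=robot.read_state()
o=np.array([.6693,-.1732,.0572])
for h in(.165,.056): jog(o+h*T[:,2],T@FL,s)
```

```text
shift [-0.0327  0.035  -0.0119] turn [-0.0046  0.0004  0.0057]
shift [-0.0324  0.0389  0.5331] turn [-0.0046  0.0004  0.0057]
```

jog_arm(rows=[[[-0.033, 0.036, 0], [0, 0, 0.006]], [[-0.033, 0.037, 0.13], [0, 0, 0.006]], [[-0.033, 0.038, 0.26], [0, 0, 0.006]], [[-0.033, 0.039, 0.4], [0, 0, 0.006]], [[-0.033, 0.039, 0.53], [0, 0, 0.006]]])

```text
t: 1.7
tool_pos: [0.646, -0.1789, 0.1077]
orientation: [-2.999, -0.311, -0.688]
force: [0.3, -0.4, 0.5]
opening: 0.0931
gripper_force: 0.0
```

Run:
```python
from h import *
from plant import robot,imaging
T=frame(11.2,26); s=robot.read_state();print(s["force"])
o=np.array([.6693,-.1732,.0572])
jog(o+.056*T[:,2],T@FL,s)
c=imaging.read_camera("wrist");pickle.dump(c,open("w2.pkl","wb"));cv2.imwrite("pics/w2.png",c["frame"][...,::-1])
```

```text
[ 0.2689 -0.3544  0.5458]
shift [-0.003  -0.0055 -0.0006] turn [-0.0051  0.0015  0.006 ]
```

View pics/w2.png

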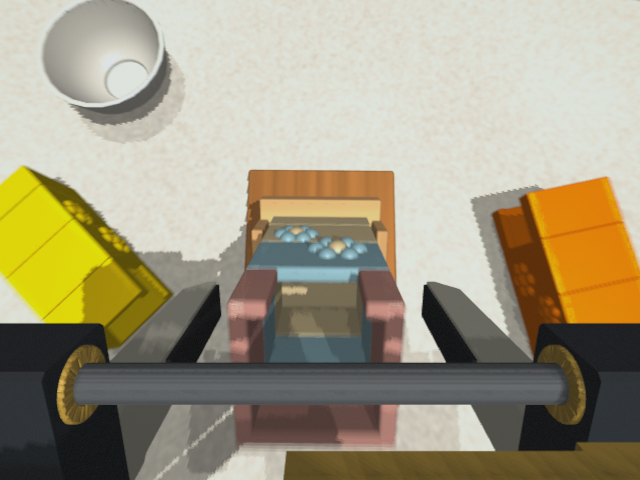

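The tower's rim spans columns 230-403, between the fingertips at 219 and 424. It is about 1.5 mm left of centre, so I'll shift and then close.

jog_arm(rows=[[[-0.003, -0.006, 0], [0, 0, 0.005]], [[-0.003, -0.006, 0], [0, 0, 0.005]], [[-0.003, -0.006, 0], [0, 0, 0.005]]])

```text
t: 2.05
tool_pos: [0.6457, -0.1782, 0.1108]
orientation: [-2.999, -0.297, -0.692]
force: [0.4, -1.3, 0.2]
opening: 0.0931
gripper_force: 0.0
```

jog_arm(rows=[[[0, 0, 0], [0, 0, 0]], [[0, 0, 0], [0, 0, 0]], [[0, 0, 0], [0, 0, 0]], [[0, 0, 0], [0, 0, 0]], [[0, 0, 0], [0, 0, 0]]], hand=1, squeeze=25)

```text
t: 2.55
tool_pos: [0.645, -0.1773, 0.1089]
orientation: [-2.998, -0.296, -0.689]
force: [0.8, -0.6, 0.1]
opening: 0.0574
gripper_force: 0.0
```

jog_arm(rows=[[[0, 0, 0], [0, 0, 0]], [[0, 0, 0], [0, 0, 0]], [[0, 0, 0], [0, 0, 0]]])

```text
t: 2.85
tool_pos: [0.645, -0.1774, 0.1089]
orientation: [-2.998, -0.296, -0.689]
force: [-1.5, -1.2, 1.5]
opening: 0.0541
gripper_force: 24.9
```

Gripped, with 54.1 mm opening and 25 N. I'll lift along the tower's axis, drifting slightly off the back board.

jog_arm(rows=[[[0, 0, -0.05], [0, 0, 0]], [[0.01, 0, -0.15], [0, 0, 0]], [[0.02, 0, -0.3], [0, 0, 0]], [[0.04, 0, -0.45], [0, 0, 0]], [[0.05, 0, -0.6], [0, 0, 0]]])

```text
t: 3.35
tool_pos: [0.6013, -0.1862, 0.2209]
orientation: [-2.997, -0.296, -0.685]
force: [0.4, -1.3, -3.0]
opening: 0.054
gripper_force: 25.0
```

```bash
cat > seat.py <<'E'
import sys
from h import *
from plant import robot,imaging
x,y,h,yaw=map(float,sys.argv[1:5]); s=robot.read_state();print(s["t"],s["tool_pos"],s["force"],s["opening"],s["gripper_force"])
jog([x,y,.036+.056+h],frame(yaw,0)@FL,s)
E
python3 seat.py .632 .184 .08 -3.5; python3 seat.py .632 -.02 .12 -3.5
```

```text
3.35 [ 0.6013 -0.1862  0.2209] [ 0.3574 -1.3441 -2.9662] 0.053992199779121765 24.996960014104843
shift [ 0.3513 -1.7821  0.4584] turn [-0.0426 -0.2844  0.1614]
3.35 [ 0.6013 -0.1862  0.2209] [ 0.3574 -1.3441 -2.9662] 0.053992199779121765 24.996960014104843
shift [ 0.2608 -0.7839  0.1829] turn [-0.0426 -0.2844  0.1614]
```

jog_arm(rows=[[[0.05, -0.15, 0.03], [-0.009, -0.057, 0.032]], [[0.1, -0.3, 0.06], [-0.017, -0.114, 0.065]], [[0.16, -0.46, 0.1], [-0.026, -0.171, 0.097]], [[0.21, -0.62, 0.15], [-0.034, -0.228, 0.129]], [[0.26, -0.78, 0.18], [-0.0426, -0.2844, 0.1614]]])

```text
t: 3.85
tool_pos: [0.6326, -0.0197, 0.2119]
orientation: [3.138, -0.1, -0.004]
force: [0.3, -0.3, -4.0]
opening: 0.0539
gripper_force: 25.0
```

```bash
python3 seat.py .632 .184 .08 -3.5
```

```text
3.85 [ 0.6326 -0.0197  0.2119] [ 0.2851 -0.3142 -3.9505] 0.05392948455254168 24.994748532772064
shift [-0.0673 -1.0168  0.1971] turn [ 0.0015  0.0014 -0.0017]
```

Run:
```python
from h import *
from plant import imaging
c=imaging.read_camera("wrist");pickle.dump(c,open("w3.pkl","wb"))
S=np.array([.632,.184,.036]);u=proj(c,S);print(u)
x0=int(max(0,u[0]-100));y0=int(u[1]-75)
print(x0,y0)
im=c["frame"][y0:y0+150,x0:x0+200,::-1]
im=cv2.resize(im,None,fx=4,fy=4,interpolation=cv2.INTER_CUBIC)
for k in range(0,200,10): cv2.line(im,(k*4,0),(k*4,6),(0,0,255),1); cv2.putText(im,str(x0+k),(k*4,18),0,.35,(0,0,255)) if k%20==0 else 0
for k in range(0,150,10): cv2.putText(im,str(y0+k),(0,k*4+4),0,.35,(0,0,255))
cv2.imwrite("pics/w3z.png",im)
```

```text
[ 96.0257 230.8809]
0 155
```

View pics/w3z.png

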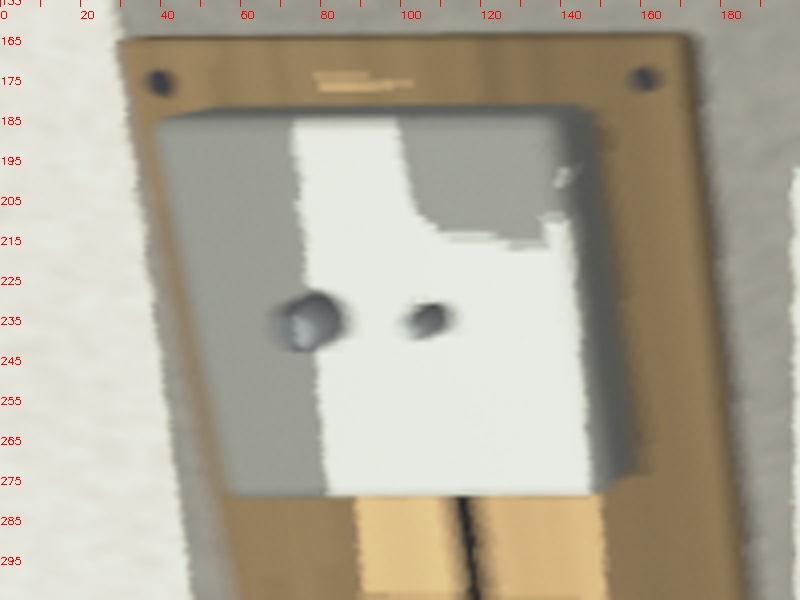

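The crop shows the base's top corners at (40,184.5), (139,184), (148,278) and (57.5,278.3). The thick peg's tip is at (75.5,237.5) and the thin peg's at (106,236). Next I'll look at the held tower's rim in the same picture, so that the camera bias cancels.

Run:
```python
from h import *
c=pickle.load(open("w3.pkl","rb"))
print(*[plane(c,p,.036) for p in [(40,184.5),(139,184),(148,278),(57.5,278.3)]],sep="\n")
print("mean",np.mean([plane(c,p,.036) for p in [(40,184.5),(139,184),(148,278),(57.5,278.3)]],0))
print("tips",plane(c,(75.5,237.5),.049),plane(c,(106,235.8),.049))
print("board",plane(c,(30,165),.012),plane(c,(172.5,164),.012),"screws",plane(c,(40,175.75),.012),plane(c,(161.7,174.5),.012))
x0,y0=220,270
im=c["frame"][y0:y0+190,x0:x0+200,::-1]
im=cv2.resize(im,None,fx=3,fy=3,interpolation=cv2.INTER_CUBIC)
for k in range(0,200,10): cv2.line(im,(k*3,0),(k*3,6),(0,0,255),1); cv2.putText(im,str(x0+k),(k*3,18),0,.35,(0,0,255)) if k%20==0 else 0
for k in range(0,190,10): cv2.putText(im,str(y0+k),(0,k*3+4),0,.35,(0,0,255))
cv2.imwrite("pics/w3t.png",im)
```

```text
[0.6766 0.2234 0.036 ]
[0.6714 0.1371 0.036 ]
[0.5838 0.1457 0.036 ]
[0.5891 0.2302 0.036 ]
mean [0.6302 0.1841 0.036 ]
tips [0.6302 0.1953 0.049 ] [0.63   0.1685 0.049 ]
board [0.6926 0.2451 0.012 ] [0.6849 0.114  0.012 ] screws [0.6823 0.2386 0.012 ] [0.676  0.1256 0.012 ]
```

View pics/w3t.png

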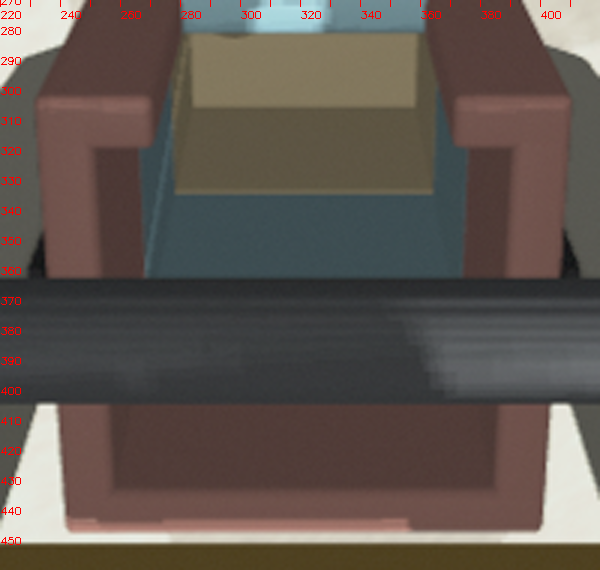

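Run:
```python
from h import *
from plant import robot
c=pickle.load(open("w3.pkl","rb"));s=robot.read_state()
ob=np.array([[-27,27,115],[-27,-27,115],[27,-27,115],[27,27,115]])/1e3
im=np.array([[242.3,446.7],[400.3,446.7],[410,302],[232.7,302.3]])
ok,rv,tv=cv2.solvePnP(ob,im,K(c),None,flags=cv2.SOLVEPNP_IPPE)
Rc=cv2.Rodrigues(rv)[0]; Tw=c["R"].T@Rc; o=c["R"].T@(tv[:,0]-c["t"])
print(Ro.from_matrix(Tw).as_euler("ZYX",degrees=True),o, "rim",o+.115*Tw[:,2])
print("tcp",s["tool_pos"],Ro.from_matrix(Ro.from_rotvec(s["orientation"]).as_matrix()@FL).as_euler("ZYX",degrees=True))
for z in (.26,.265,.27,.275): print(z,np.mean([plane(c,p,z) for p in im],0),plane(c,im[1],z)-plane(c,im[0],z),plane(c,im[2],z)-plane(c,im[1],z))
```

```text
[-3.7456 -0.0353 -0.0644] [ 0.6313 -0.0193  0.155 ] rim [ 0.6312 -0.0192  0.27  ]
tcp [ 0.633  -0.0136  0.209 ] [-3.6196  0.6108  0.0455]
0.26 [ 0.6241 -0.0187  0.26  ] [-0.004  -0.0589  0.    ] [ 0.0589 -0.0038  0.    ]
0.265 [ 0.6277 -0.0189  0.265 ] [-0.0038 -0.0564  0.    ] [ 0.0564 -0.0036  0.    ]
0.27 [ 0.6312 -0.0192  0.27  ] [-0.0037 -0.0539  0.    ] [ 0.0539 -0.0035  0.    ]
0.275 [ 0.6348 -0.0194  0.275 ] [-0.0035 -0.0515  0.    ] [ 0.0515 -0.0033  0.    ]
```

```bash
python3 seat.py .6315 .0825 .08 -3.5;python3 seat.py .6315 .1825 .06 -3.5
```

```text
3.9 [ 0.633  -0.0136  0.209 ] [-1.5622  4.2776 -3.6566] 0.05387854434360294 24.99792605638504
shift [-0.036  -0.4791  0.1857] turn [-0.0005  0.0068 -0.0013]
3.9 [ 0.633  -0.0136  0.209 ] [-1.5622  4.2776 -3.6566] 0.05387854434360294 24.99792605638504
shift [-0.0665 -0.978   0.2864] turn [-0.0005  0.0068 -0.0013]
```

jog_arm(rows=[[[-0.01, -0.2, 0.03], [0, 0, 0]], [[-0.03, -0.45, 0.08], [0, 0, 0]], [[-0.05, -0.7, 0.15], [0, 0, 0]], [[-0.06, -0.88, 0.22], [0, 0, 0]], [[-0.066, -0.95, 0.28], [0, 0, 0]]])

```text
t: 4.4
tool_pos: [0.6301, 0.173, 0.1544]
orientation: [-3.14, 0.091, 0.0]
force: [0.2, -0.1, -3.6]
opening: 0.0535
gripper_force: 25.0
```

jog_arm(rows=[[[0, 0, 0], [0, 0, 0]], [[0, 0, 0], [0, 0, 0]], [[0, 0, 0], [0, 0, 0]], [[0, 0, 0], [0, 0, 0]]])

```text
t: 4.8
tool_pos: [0.6325, 0.1676, 0.1574]
orientation: [3.139, -0.099, 0.006]
force: [-0.1, 0.2, -2.1]
opening: 0.0541
gripper_force: 25.0
```

```bash
python3 seat.py .6315 .1825 .03 -3.5
```

```text
4.8 [0.6325 0.1676 0.1574] [-0.0717  0.1634 -2.1197] 0.05409071597465517 24.998190701007843
shift [-0.0102 -0.0742  0.1769] turn [ 0.0005 -0.0024 -0.0014]
```

jog_arm(rows=[[[-0.01, -0.074, 0.05], [0, 0, 0]], [[-0.01, -0.074, 0.1], [0, 0, 0]], [[-0.01, -0.074, 0.177], [0, -0.002, 0]], [[-0.01, -0.074, 0.177], [0, -0.002, 0]], [[-0.01, -0.074, 0.177], [0, -0.002, 0]]])

```text
t: 5.3
tool_pos: [0.6298, 0.1835, 0.1194]
orientation: [3.139, -0.097, -0.005]
force: [-0.0, 1.6, -3.8]
opening: 0.0539
gripper_force: 25.0
```

jog_arm(rows=[[[0, 0, 0], [0, 0, 0]], [[0, 0, 0], [0, 0, 0]], [[0, 0, 0], [0, 0, 0]]])

```text
t: 5.6
tool_pos: [0.6311, 0.1839, 0.1217]
orientation: [3.14, -0.097, 0.0]
force: [0.6, -0.0, -2.7]
opening: 0.0539
gripper_force: 25.0
```

```bash
python3 seat.py .6315 .1825 .018 -3.5
python3 - <<'E'
from h import *
from plant import imaging
ims=[]
for n,x,y in(("scene",310,205),("side",215,165)):
    c=imaging.read_camera(n);f=c["frame"][y:y+120,x:x+80,::-1]
    im=cv2.resize(f,None,fx=5,fy=5,interpolation=cv2.INTER_CUBIC)
    for k in range(0,80,10): cv2.putText(im,str(x+k),(k*5,10),0,.35,(0,0,255))
    for k in range(10,120,10): cv2.putText(im,str(y+k),(0,k*5+4),0,.35,(0,0,255))
    ims.append(im)
    for h in(0.02,): 
        T=frame(-3.5,0)
        print(n,"pred tower bottom",[proj(c,np.array([.6305,.183,.036+.031])+T@[a,b,0]).round(1) for a,b in((.027,.027),(.027,-.027),(-.027,.027),(-.027,-.027))])
        print(n,"pred base top",[proj(c,np.array([.6305,.183,.036])+T@[a,b,0]).round(1) for a,b in((.045,.045),(.045,-.045),(-.045,.045),(-.045,-.045))])
cv2.imwrite("pics/chk.png",np.hstack(ims))
E
```

```text
5.6 [0.6311 0.1839 0.1217] [ 0.6281 -0.0126 -2.6982] 0.053947567003917736 24.998123198747635
shift [0.0022 0.0069 0.0584] turn [ 0.0004 -0.0002 -0.0003]
scene pred tower bottom [array([355.4, 292.9]), array([345., 280.]), array([372. , 285.5]), array([361.4, 272.9])]
scene pred base top [array([352.8, 307.3]), array([335.8, 285.5]), array([380.3, 294.8]), array([362.7, 273.9])]
side pred tower bottom [array([262.3, 225.1]), array([274.7, 232.8]), array([245.6, 231.2]), array([257.9, 239.3])]
side pred base top [array([263.9, 230.7]), array([284.5, 243.6]), array([236.4, 241. ]), array([256.7, 254.9])]
```

View pics/chk.png

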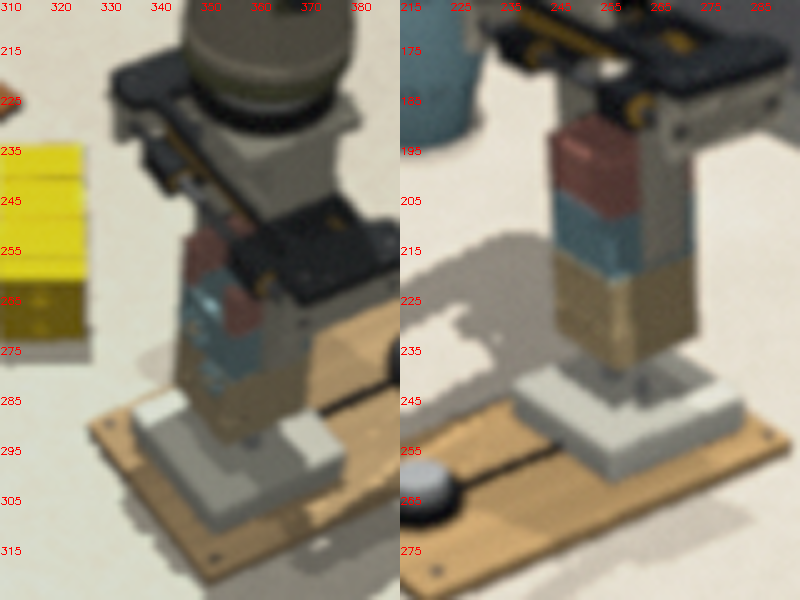

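The bottom of the tower sits over the base within about one pixel of prediction in both views: scene (354,293.6), side (259,238.6). I'll descend slowly and watch the force.

jog_arm(rows=[[[0.002, 0.004, 0.02], [0, 0, 0]], [[0.002, 0.004, 0.04], [0, 0, 0]], [[0.002, 0.004, 0.06], [0, 0, 0]], [[0.002, 0.004, 0.07], [0, 0, 0]], [[0.002, 0.004, 0.08], [0, 0, 0]]])

```text
t: 6.2
tool_pos: [0.6308, 0.183, 0.1044]
orientation: [3.139, -0.097, -0.002]
force: [0.5, 0.5, -3.1]
opening: 0.0539
gripper_force: 25.0
```

jog_arm(rows=[[[0, 0, 0.005], [0, 0, 0]], [[0, 0, 0.01], [0, 0, 0]], [[0, 0, 0.01], [0, 0, 0]]])

```text
t: 6.5
tool_pos: [0.631, 0.183, 0.1029]
orientation: [3.139, -0.097, -0.001]
force: [0.3, -0.3, -3.4]
opening: 0.0536
gripper_force: 25.0
```

jog_arm(rows=[[[0, 0, 0.005], [0, 0, 0]], [[0, 0, 0.01], [0, 0, 0]], [[0, 0, 0.01], [0, 0, 0]]])

```text
t: 6.8
tool_pos: [0.631, 0.183, 0.1018]
orientation: [3.139, -0.096, -0.001]
force: [-4.5, -1.3, 4.3]
opening: 0.0538
gripper_force: 25.0
```

Contact: the outside force pushes toward -x, so I'll shift that way.

jog_arm(rows=[[[-0.005, 0.001, 0], [0, 0, 0]], [[-0.005, 0.001, 0], [0, 0, 0]], [[-0.005, 0.001, 0], [0, 0, 0]]])

```text
t: 7.1
tool_pos: [0.6299, 0.1829, 0.1004]
orientation: [3.139, -0.097, -0.002]
force: [0.5, -0.1, -3.8]
opening: 0.0534
gripper_force: 25.0
```

jog_arm(rows=[[[0, 0, 0.005], [0, 0, 0]], [[0, 0, 0.01], [0, 0, 0]], [[0, 0, 0.01], [0, 0, 0]]])

```text
t: 7.4
tool_pos: [0.6298, 0.1829, 0.0984]
orientation: [3.139, -0.097, -0.002]
force: [-0.6, 0.7, -3.9]
opening: 0.0536
gripper_force: 25.0
```

Free again; continuing down.

jog_arm(rows=[[[0, 0, 0.005], [0, 0, 0]], [[0, 0, 0.01], [0, 0, 0]], [[0, 0, 0.01], [0, 0, 0]]])

```text
t: 7.7
tool_pos: [0.6299, 0.1829, 0.0967]
orientation: [3.139, -0.097, -0.002]
force: [0.3, 0.2, -4.1]
opening: 0.0539
gripper_force: 25.0
```

jog_arm(rows=[[[0, 0, 0.005], [0, 0, 0]], [[0, 0, 0.01], [0, 0, 0]], [[0, 0, 0.01], [0, 0, 0]]])

```text
t: 8.0
tool_pos: [0.6299, 0.1829, 0.0947]
orientation: [3.139, -0.097, -0.002]
force: [-1.1, 0.1, -3.3]
opening: 0.0539
gripper_force: 25.0
```

jog_arm(rows=[[[0, 0, 0.005], [0, 0, 0]], [[0, 0, 0.008], [0, 0, 0]], [[0, 0, 0.008], [0, 0, 0]]])

```text
t: 8.3
tool_pos: [0.6299, 0.1829, 0.0932]
orientation: [3.139, -0.097, -0.002]
force: [-1.5, -1.2, -3.3]
opening: 0.0536
gripper_force: 25.0
```

jog_arm(rows=[[[0, 0, 0.003], [0, 0, 0]], [[0, 0, 0.005], [0, 0, 0]], [[0, 0, 0.005], [0, 0, 0]]])

```text
t: 8.6
tool_pos: [0.63, 0.1829, 0.0927]
orientation: [3.139, -0.096, -0.001]
force: [-2.9, -1.4, 0.6]
opening: 0.0537
gripper_force: 25.0
```

jog_arm(rows=[[[-0.001, 0, 0.002], [0, 0, 0]], [[-0.001, 0, 0.004], [0, 0, 0]], [[-0.001, 0, 0.004], [0, 0, 0]]])

```text
t: 8.9
tool_pos: [0.6301, 0.1829, 0.0927]
orientation: [3.139, -0.097, -0.0]
force: [-4.2, -2.0, 6.7]
opening: 0.0538
gripper_force: 25.0
```

It has stopped at the expected home height. Releasing.

jog_arm(rows=[[[0, 0, 0], [0, 0, 0]], [[0, 0, 0], [0, 0, 0]], [[0, 0, 0], [0, 0, 0]]], squeeze=4)

```text
t: 9.2
tool_pos: [0.6308, 0.1829, 0.0924]
orientation: [3.139, -0.097, 0.002]
force: [1.3, -1.4, 4.7]
opening: 0.054
gripper_force: 4.0
```

jog_arm(rows=[[[0, 0, 0], [0, 0, 0]], [[0, 0, 0], [0, 0, 0]], [[0, 0, 0], [0, 0, 0]], [[0, 0, 0], [0, 0, 0]], [[0, 0, 0], [0, 0, 0]]], hand=-1)

```text
t: 9.7
tool_pos: [0.6296, 0.183, 0.0913]
orientation: [3.139, -0.096, -0.002]
force: [0.5, -0.5, -0.7]
opening: 0.0892
gripper_force: 0.0
```

jog_arm(rows=[[[0, 0, 0], [0, 0, 0]], [[0, 0, 0], [0, 0, 0]], [[0, 0, 0], [0, 0, 0]], [[0, 0, 0], [0, 0, 0]]])

```text
t: 10.1
tool_pos: [0.6298, 0.1829, 0.0915]
orientation: [3.139, -0.097, -0.001]
force: [-0.1, -0.3, 0.7]
opening: 0.093
gripper_force: 0.0
```

jog_arm(rows=[[[0, 0, -0.05], [0, 0, 0]], [[0, 0, -0.15], [0, 0, 0]], [[0, 0, -0.3], [0, 0, 0]], [[0, 0, -0.45], [0, 0, 0]], [[0, 0, -0.6], [0, 0, 0]]])

```text
t: 10.6
tool_pos: [0.6299, 0.183, 0.2136]
orientation: [3.139, -0.097, -0.0]
force: [0.9, 0.6, -0.1]
opening: 0.093
gripper_force: 0.0
```

Run:
```python
from h import *
from plant import imaging,robot
s=robot.read_state();print(s["tool_pos"],s["opening"])
ims=[];T=frame(-3.5,0)
for n,x,y in(("scene",310,205),("side",215,165)):
    c=imaging.read_camera(n);f=c["frame"][y:y+120,x:x+80,::-1]
    im=cv2.resize(f,None,fx=5,fy=5,interpolation=cv2.INTER_CUBIC)
    for k in range(0,80,10): cv2.putText(im,str(x+k),(k*5,10),0,.35,(0,0,255))
    for k in range(10,120,10): cv2.putText(im,str(y+k),(0,k*5+4),0,.35,(0,0,255))
    ims.append(im)
    print(n,[proj(c,np.array([.6298,.183,.036])+T@[a,b,0]).round(1) for a,b in((.027,.027),(.027,-.027),(-.027,.027),(-.027,-.027))])
    print(n,[proj(c,np.array([.6298,.183,.151])+T@[a,b,0]).round(1) for a,b in((.027,.027),(.027,-.027),(-.027,.027),(-.027,-.027))])
cv2.imwrite("pics/chk2.png",np.hstack(ims))
```

```text
[0.6299 0.183  0.2136] 0.09300784723219488
scene [array([355.1, 300.2]), array([344.8, 287.3]), array([371.5, 292.8]), array([361. , 280.2])]
scene [array([357.1, 271.8]), array([346.3, 258.8]), array([374.4, 264.4]), array([363.3, 251.7])]
side [array([262.3, 235.3]), array([274.6, 243.2]), array([245.8, 241.6]), array([258. , 249.8])]
side [array([261.4, 196.6]), array([274.2, 203.8]), array([244.2, 202.3]), array([256.8, 209.8])]
```

View pics/chk2.png

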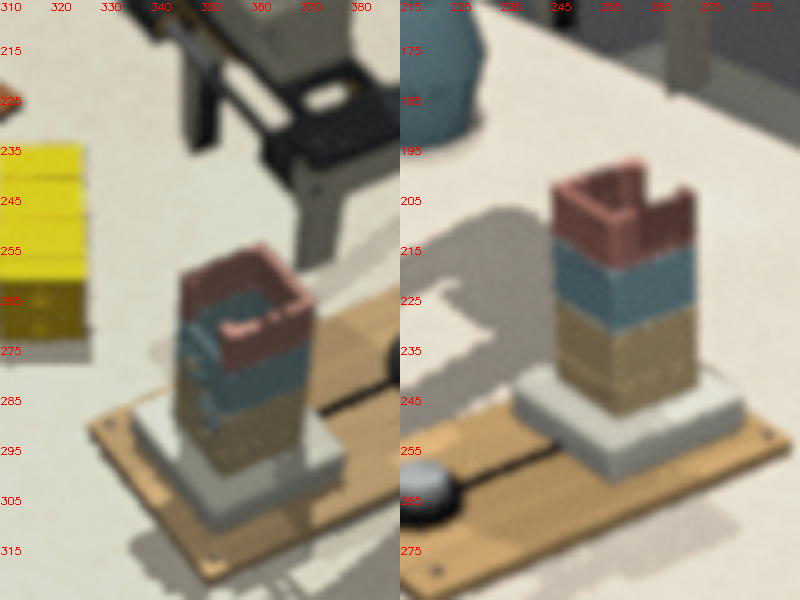

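The tower sits flush and upright on the base, with the bottom corner at scene (354,300) and side (258.5,248.5) and the scoop away from the button. Now for the button, with the fingers shut.

jog_arm(rows=[[[-0.2, 0, 0], [0, 0, 0]], [[-0.4, 0, 0], [0, 0, 0]], [[-0.55, 0, 0], [0, 0, 0]], [[-0.65, 0, 0], [0, 0, 0]], [[-0.65, 0, 0], [0, 0, 0]]], hand=1, squeeze=20)

```text
t: 11.2
tool_pos: [0.4984, 0.1914, 0.2118]
orientation: [3.139, -0.095, -0.002]
force: [0.5, -0.2, 0.1]
opening: 0.0579
gripper_force: 0.0
```

jog_arm(rows=[[[0, 0, 0.15], [0, 0, 0]], [[0, 0, 0.35], [0, 0, 0]], [[0, 0, 0.55], [0, 0, 0]], [[0, 0, 0.7], [0, 0, 0]], [[0, 0, 0.8], [0, 0, 0]]])

```text
t: 11.7
tool_pos: [0.4992, 0.1902, 0.0486]
orientation: [3.138, -0.097, -0.006]
force: [0.5, 0.5, -0.5]
opening: 0.0177
gripper_force: 0.0
```

jog_arm(rows=[[[0, 0, 0], [0, 0, 0]], [[0, 0, 0], [0, 0, 0]], [[0, 0, 0], [0, 0, 0]]])

```text
t: 12.0
tool_pos: [0.5017, 0.1912, 0.0534]
orientation: [3.14, -0.097, 0.003]
force: [-0.2, 0.6, 0.0]
opening: 0.0003
gripper_force: 0.0
```

jog_arm(rows=[[[-0.005, 0, 0.05], [0, 0, 0]], [[-0.005, 0, 0.08], [0, 0, 0]], [[-0.005, 0, 0.1], [0, 0, 0]], [[-0.005, 0, 0.115], [0, 0, 0]], [[-0.005, 0, 0.125], [0, 0, 0]]])

```text
t: 12.5
tool_pos: [0.4993, 0.191, 0.0279]
orientation: [3.139, -0.096, -0.001]
force: [-11.2, -3.9, 28.2]
opening: 0.0005
gripper_force: 13.9
```

jog_arm(rows=[[[0, 0, 0.005], [0, 0, 0]], [[0, 0, 0.01], [0, 0, 0]], [[0, 0, 0.01], [0, 0, 0]]])

```text
t: 12.8
tool_pos: [0.4994, 0.191, 0.0278]
orientation: [3.139, -0.096, -0.001]
force: [-15.0, -4.9, 32.0]
opening: 0.0006
gripper_force: 15.9
```

The button has bottomed out, with z stalled at 27.8 mm and the force well above 5 N. Retracting.

jog_arm(rows=[[[0, 0, -0.03], [0, 0, 0]], [[0, 0, -0.1], [0, 0, 0]], [[0, 0, -0.3], [0, 0, 0]], [[0, 0, -0.55], [0, 0, 0]], [[0, 0, -0.8], [0, 0, 0]]])

```text
t: 13.3
tool_pos: [0.4983, 0.1908, 0.1861]
orientation: [3.139, -0.097, -0.004]
force: [1.8, 0.8, -0.5]
opening: 0.0005
gripper_force: 0.0
```

jog_arm(rows=[[[0, 0, 0], [0, 0, 0]], [[0, 0, 0], [0, 0, 0]], [[0, 0, 0], [0, 0, 0]], [[0, 0, 0], [0, 0, 0]]])

```text
t: 13.7
tool_pos: [0.4978, 0.1906, 0.1825]
orientation: [3.138, -0.097, -0.007]
force: [-0.1, -0.0, -0.5]
opening: 0.0005
gripper_force: 0.0
```

Run:
```python
from h import *
from plant import imaging,robot
ref=cv2.imread("pics/chk2.png")[:,400:]
c=imaging.read_camera("side")
f=cv2.resize(c["frame"][165:285,215:295,::-1],None,fx=5,fy=5,interpolation=cv2.INTER_CUBIC)
d=cv2.absdiff(f,ref)[150:430,140:310].max(2);print("tower region changed px",(d>40).mean())
print(robot.close_job())
```

```text
tower region changed px 0.06869747899159664
the job is handed in; nothing more can be done
None
```

I seated the tower on the base with its scoop away from the button and let go, then pushed the button down until it stopped, backed off and handed in the job at about 14 s; the result was not reported, I did not check that the button came back up, and the last side view showed about 7% of pixels around the tower changed since release, which I did not look into.

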